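Strip the vial star-wheel set into its wash trays

TASK

The batch is finished: take the star-wheel set off its drive spindle from the top down and set each part - black clamp knob, steel clamp flange, blue star wheel, green carrier disc - upright and flat, centred on its own printed outline in the wash tray that shows it. Set the parts down, do not drop them, and do not disturb the box of vials or the bottle.

Things in the scene. Friction and masses are not known exactly. Their poses are not given: they have to be found in the camera images.
- knob_grip (a point): Black six-lobed plastic knob, red dot on top, 42 mm across, 44 mm high, 0.07 kg; top of the stack. Point: on its axis half-way up, 22 mm above its flat underside; z is up. Already unscrewed: it stands loose, its 15 mm deep bore over a stud of the flange, and lifts straight off (12 mm to clear). Grip its sides, any yaw. In the stack its underside is at z = 186 mm.
- flange_grip (a point): Steel clamp flange, second from top: round plate 64 mm across, 8 mm thick; on it a hub 36 mm across, 34 mm high; on that a stud 10 mm across, 12 mm high; 0.3 kg. Point: on its axis, 31 mm above its flat underside (23 above the plate); z is up: grip the hub there, any yaw. Stands loose on the star wheel's hub, underside at z = 144 mm.
- star_grip (a point): Blue star wheel, third from top: plate 106 mm across, 12 mm thick, eight vial pockets in its rim; on it a hub 40 mm across, 36 mm high; 0.18 kg. Point: on its axis, 36 mm above its flat underside (24 above the plate); z is up: grip the hub there, any yaw. Underside at z = 96 mm; its 21 mm bore sits 10 mm over a fixed 16 mm spindle: lift straight up to clear.
- disc_grip (a point): Green carrier disc, bottom of the stack: plate 130 mm across, 10 mm thick; on it a hub 40 mm across, 36 mm high; 0.24 kg. Point: on its axis, 34 mm above its flat underside (24 above the plate); z is up: grip the hub there, any yaw. Underside at z = 50 mm on a fixed drive unit; the 16 mm spindle runs through its 21 mm bore up to z = 106 mm: lift straight up 56 mm to clear.
- knob_tray: The clamp knob's tray: white square wash tray, 160 x 160 mm, fixed to the bench; origin at the centre of its underside, z up. Its flat floor lies 8 mm above the origin, with a 3 mm thick rim that rises 6 mm above the floor. A black six-lobed outline, 45 mm across, is printed at the centre of the floor.
- flange_tray: The clamp flange's tray: white square wash tray, 160 x 160 mm, fixed to the bench; origin at the centre of its underside, z up. Its flat floor lies 8 mm above the origin, with a 3 mm thick rim that rises 6 mm above the floor. A plain grey disc, 64 mm across, is printed at the centre of the floor.
- star_tray: The star wheel's tray: white square wash tray, 160 x 160 mm, fixed to the bench; origin at the centre of its underside, z up. Its flat floor lies 8 mm above the origin, with a 3 mm thick rim that rises 6 mm above the floor. A blue star-wheel outline, 106 mm across, is printed at the centre of the floor.
- disc_tray: The carrier disc's tray: white square wash tray, 160 x 160 mm, fixed to the bench; origin at the centre of its underside, z up. Its flat floor lies 8 mm above the origin, with a 3 mm thick rim that rises 6 mm above the floor. A green disc, 130 mm across, is printed at the centre of the floor.
- vials_mid (a point): Bystander: loose clear box of glass vials with red-brown caps, 110 x 180 x 50 mm high; the point is at its centre, 25 mm above the bench. Leave it alone.
- bottle_mid (a point): Bystander: loose white plastic bottle with a yellow cap and label, 68 mm across, 150 mm high, standing upright; the point is on its axis, 70 mm above the bench. Leave it alone. (A grey box with three buttons, 150 x 85 x 65 mm, fixed to the bench, is also near; it stands on the other side.)
There are look-alikes about, which are no part of the job. Leave any purple look-alike of the part that bears knob_grip alone.

How it is judged:
By the outcome, as a careful person would: the job done as asked, in the order asked, and still so for the second after the job is handed in, with the robot touching nothing.
It also fails if it takes over 104 s, if anything falls off the work surface, if the arm or the gripper's body presses on something with over 40 N, if the wrist force passes 120 N, or if a joint passes its speed limit or range.

ROBOT

A 6-joint arm with a two-finger parallel gripper is mounted at the origin on the work surface. World frame = base frame: x ahead of the robot, y to its left, z up, the work surface at z = 0. Lengths are in m, angles in degrees, forces in N, time in s.
With the tool pointing down it reaches from about 0.35 to 0.875 m from the base axis. Payload 4.2 kg.
Tool frame: the origin (TCP) lies midway between the tips of the shut fingers; the grasp point (between the pads) lies 19 mm behind it; y points along the fingers, z is the direction in which the jaws open and shut, and the axes are right-handed (so a half turn about y gives the same grasp; the last joint's range is limited). The gripper opens to 87 mm and grips with 3 to 60 N. Pads are 19 mm wide; open, the fingers measure 117 mm over their backs; the gripper's body (75 mm by 190 mm) begins 51 mm behind the grasp point.
Start: joints at [-60.756, 22.042, 0.453, 0, -68.411, -14.817], TCP at [0.156, -0.605, 0.223] pointing down, gripper open.
Joint ranges: [-179.83, 179.83], [-69.29, 118.12], [-61.27, 80.66], [-181.25, 117.63], [-171.15, -9.14], [-177.46, 177.46]. Speed limits (degrees/s): [159.86, 159.86, 180, 180, 180, 180].

INTERFACE

Orientations are given as [roll, pitch, yaw] about the fixed x, y, z axes, in that order (R = Rz(yaw) Ry(pitch) Rx(roll)).
In Python, from workcell import env gives the robot as it stands. The module is installed in compiled form; this text tells all that it offers. Calls block until the motion is done:
- env.goto(position, orientation): joint-space move of the TCP to a pose.
- env.move_straight(position, rotation=None, rate=0.15, force_limit=None): straight line of the TCP; rotation=None keeps the orientation; rate is the mean speed in m/s. With force_limit (N) it stops when the force on the tool has changed by that much, and returns True; else False.
- env.set_joints(angles): joint-space move.
- env.gripper_to(opening, grasp_force=None): opening from 0.0 (shut) to 1.0 (fully open); grasp_force is the grip in N (None keeps the last); returns when the fingers have stopped.
- env.dwell(seconds).
- env.inverse_kinematics(position, orientation): joint angles nearest the present ones, or None.
- env.read_state(): the state.
- env.grab_frame(name): name is "scene" or "side" or "wrist"; returns a dict with "image" (400x640x3 uint8, blue, green, red), "fx", "fy", "cx", "cy" (pixels), "position" and "orientation" of the camera in the world. Camera axes: x right, y up, looking along -z (the intrinsics and any distortion apply to the point x, -y, -z); pixel columns grow to the right and rows downward; lengths in m; the calibration is good to about 2 mm. A picture is of the moment at which its call begins. There is no depth.
A pose or a line that the arm cannot do raises env.Unreachable and nothing moves.
- env.close_job(): hands the job in, once; it reports no verdict.
Trained networks look in a picture, given as the dict that the camera call returned (one of the last four; its "shot" number tells which), for a name from the list of things; names that differ only in an ending like _2 or _b are one class to them, and where a whole thing is asked for, a point or a joint stands for the part that bears it (a point fixed in the world has none). Each returns a list of dicts, best first, with "score" (0 to 1); they miss things now and then, are a little off and sometimes report something else, mostly with a low value. They report only what shows in the picture. A call takes as long as a camera call. They do not tell look-alikes from the thing itself.
- env.search_frame(picture, thing): "xyz" ([x, y, z] in m, in world coordinates, good to about 4 mm: the middle of the surface that is visible of it).
- env.trace(picture, thing): "mask" (400x640 bool, what is visible of it).
The state is a dict: "clock": time; "joint_positions": joint angles; "qvel": joint speeds; "joint_torque": joint torques, N m; "position": TCP position; "tool_rot": TCP orientation; "force": force on the tool from outside, world axes, zero at the start; "wrist_torque": the same for the moment, N m; "opening": opening from 0.0 (shut) to 1.0 (fully open).
Only numpy, scipy, OpenCV 4.12 (cv2) and the standard library are available. Lean on these libraries where they do the work, as an engineer would, in place of code of your own. Each camera call takes 0.05 s, during which the arm holds its last target.

## Working session

There is one attempt and no reset: what is moved stays moved. The work goes in short steps, each a Python script; the robot and the scene stay as the last script left them, time stands still between calls to the robot, and variables do not carry over. Pictures are saved under pics/ and viewed, and the job is handed in when it is done.

```bash
mkdir -p pics; ls; python3 - <<'E'
from workcell import env
import cv2
s=env.read_state();print(s)
for n in ["scene","side","wrist"]:
    p=env.grab_frame(n);cv2.imwrite(f"pics/a_{n}.png",p["image"]);print(n,{k:v for k,v in p.items() if k!="image"})
    for t in ["knob_grip","flange_grip","star_grip","disc_grip","knob_tray","flange_tray","star_tray","disc_tray","vials_mid","bottle_mid"]:
        print(t,[( [round(float(c),3) for c in d["xyz"]],round(float(d["score"]),2)) for d in env.search_frame(p,t)][:5])
E
```

```text
pics
{'clock': 0.0, 'joint_positions': array([-6.07569194e+01,  2.20889140e+01,  3.78003903e-01, -2.75326778e-02,
       -6.84117831e+01, -1.48155033e+01]), 'qvel': array([ 0.02317545,  0.08545034, -0.04846919, -0.09716647, -0.1120651 ,
       -0.03379839]), 'joint_torque': array([ 1.11759124e-03, -3.90672469e+01,  1.87408233e+01,  4.22004864e+00,
        1.09306609e-02, -1.97121053e-04]), 'position': array([ 0.15556393, -0.60469096,  0.22147072]), 'tool_rot': array([-8.98748428e+01,  6.64494971e-03,  1.44174269e+01]), 'force': array([0.22466423, 0.15468533, 0.3045629 ]), 'wrist_torque': array([-0.0136391 ,  0.00479993,  0.02210912]), 'opening': 0.9958073518280601}
scene {'fx': 516.6517097338807, 'fy': 516.6517097338807, 'cx': 321.3305427541707, 'cy': 197.8757011473903, 'position': array([ 1.28325839, -1.0035458 ,  0.89989543]), 'orientation': array([57.41732043,  0.24654449, 36.16133808]), 'shot': 1}
knob_grip [([0.429, -0.367, 0.22], 0.67), ([0.455, -0.223, 0.032], 0.64), ([0.429, -0.509, 0.034], 0.57), ([0.357, -0.205, 0.03], 0.52)]
flange_grip [([0.434, -0.371, 0.154], 0.89)]
sta
[... 884 characters left out ...]
b_tray [([0.496, -0.008, 0.012], 0.62)]
flange_tray [([0.621, -0.227, 0.011], 0.87)]
star_tray [([0.608, 0.26, 0.006], 0.67)]
disc_tray [([0.605, 0.258, 0.009], 0.73), ([0.393, 0.346, 0.007], 0.56)]
vials_mid [([0.754, 0.005, 0.036], 0.6)]
bottle_mid [([0.612, 0.467, 0.096], 0.7)]
wrist {'fx': 281.6716765990565, 'fy': 281.6716765990565, 'cx': 320.4805574373596, 'cy': 197.02490545253653, 'position': array([ 0.08756117, -0.62322202,  0.38452451]), 'orientation': array([-1.48466033e+01, -2.70946483e-02,  1.04423592e+02]), 'shot': 3}
knob_grip []
flange_grip []
star_grip []
disc_grip [([0.398, -0.376, 0.068], 0.73)]
knob_tray []
flange_tray []
star_tray []
disc_tray []
vials_mid []
bottle_mid []
```

View pics/a_scene.png

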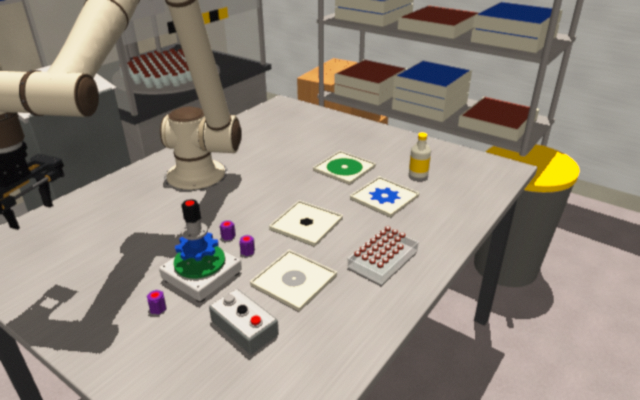

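View pics/a_side.png

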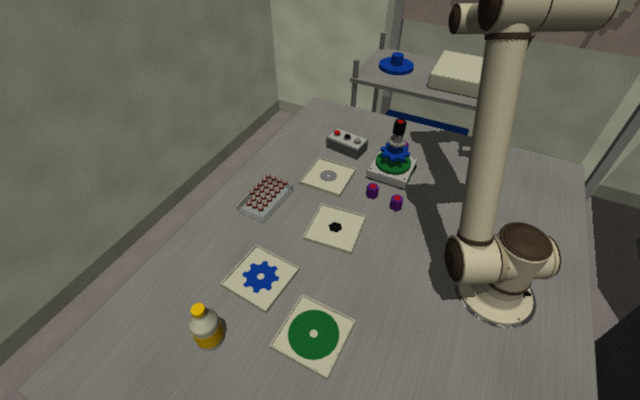

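View pics/a_wrist.png

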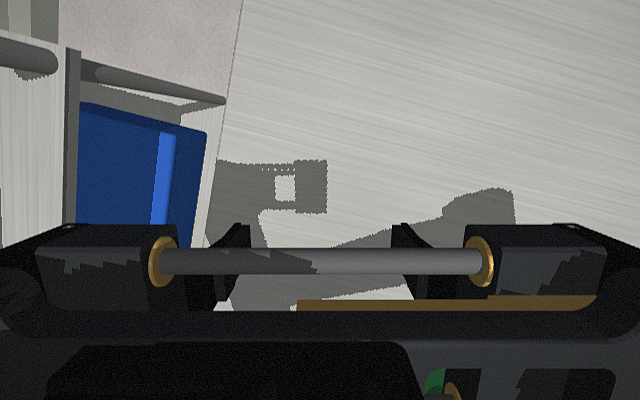

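The scene picture shows the stack at about (195,240) and the purple look-alike knobs at (228,230), (247,245) and (156,301). The trays are at (344,167) green, (384,195) blue, (306,222) black and (293,278) grey. The button box is next to the stack at (243,320). The side view agrees. Next I'll measure the outlines precisely.

```bash
cat > h.py <<'E'
from workcell import env
import cv2, numpy as np
from scipy.spatial.transform import Rotation as Ro
from scipy.optimize import least_squares
def cam(p):
    R=Ro.from_euler('xyz',p["orientation"],degrees=True).as_matrix()
    K=np.array([[p["fx"],0,p["cx"]],[0,p["fy"],p["cy"]],[0,0,1]])
    return K,np.diag([1,-1,-1])@R.T,np.array(p["position"])
def proj(p,X):
    K,M,c=cam(p);q=(K@M@(np.atleast_2d(X)-c).T).T
    return q[:,:2]/q[:,2:]
def topdown(p,cx,cy,z,half=0.1,s=2000):
    n=int(2*half*s)
    W=np.array([[cx-half,cy+half,z],[cx+half,cy+half,z],[cx+half,cy-half,z],[cx-half,cy-half,z]])
    H=cv2.getPerspectiveTransform(proj(p,W).astype(np.float32),np.array([[0,0],[n,0],[n,n],[0,n]],np.float32))
    return cv2.warpPerspective(p["image"],H,(n,n),flags=cv2.INTER_CUBIC)
def topxy(u,v,cx,cy,half=0.1,s=2000): return cx-half+u/s, cy+half-v/s
def print_centre(p,cx,cy,kind,half=0.1,s=2000,z=0.008):
    im=topdown(p,cx,cy,z,half,s).astype(int)
    b,g,r=im[...,0],im[...,1],im[...,2]
    m={"star":(b>1.35*r+15),"disc":(g>1.35*r+10)&(g>b*1.2),"knob":(im.max(2)<90),"flange":None}[kind]
    if m is None:
        # grey between tray white: tray is yellowish white
        G=im.mean(2); yy,xx=np.mgrid[:G.shape[0],:G.shape[1]]
        c=half*s; near=(abs(xx-c)<0.05*s)&(abs(yy-c)<0.05*s)
        t,_=cv2.threshold(G[near].astype(np.uint8).reshape(-1,1),0,255,cv2.THRESH_OTSU)
        m=near&(G<t)
    n,l,st,ce=cv2.connectedComponentsWithStats(m.astype(np.uint8))
    k=1+np.argmax(st[1:,4]); mm=(l==k).astype(np.uint8)
    cn=max(cv2.findContours(mm,cv2.RETR_EXTERNAL,cv2.CHAIN_APPROX_NONE)[0],key=len)
    M=cv2.moments(cn);u,v=M["m10"]/M["m00"],M["m01"]/M["m00"]
    (eu,ev),er=cv2.minEnclosingCircle(cn)
    return topxy(u,v,cx,cy,half,s), topxy(eu,ev,cx,cy,half,s), 2*er/s*1000, im.astype(np.uint8)
def cylmask_centroid(p,x,y,z0,z1,r):
    a=np.linspace(0,2*np.pi,60);P=np.array([[x+r*np.cos(t),y+r*np.sin(t),z] for z in(z0,z1) for t in a])
    h=cv2.convexHull(proj(p,P).astype(np.float32));M=cv2.moments(h)
    return np.array([M["m10"]/M["m00"],M["m01"]/M["m00"]]),M["m00"]
E
python3 - <<'E'
from h import *
g={"knob":(.498,-.015),"flange":(.624,-.232),"star":(.611,.255),"disc":(.4,.34)}
for n in ["scene","side"]:
    p=env.grab_frame(n);row=[]
    for k,(x,y) in g.items():
        a,b,d,im=print_centre(p,x,y,k);print(n,k,np.round(a,4),np.round(b,4),round(d,1));row.append(im)
    cv2.imwrite(f"pics/b_{n}.png",cv2.resize(np.hstack(row),(800,200)))
    ms=[d for d in env.trace(p,"knob_grip")]
    for d in ms:
        m=d["mask"].astype(np.uint8);c=cv2.moments(m,True);u=np.array([c["m10"],c["m01"]])/c["m00"]
        f=lambda q:cylmask_centroid(p,q[0],q[1],.186,.230,.0205)[0]-u
        s=least_squares(f,[.42,-.36]).x
        print(" knob",d["score"],u.round(1),c["m00"],s.round(4),cylmask_centroid(p,*s,.186,.23,.0205)[1])
E
```

```text
scene knob [ 0.4965 -0.0113] [ 0.4965 -0.0111] 35.4
scene flange [ 0.6245 -0.2305] [ 0.6247 -0.2305] 63.0
scene star [0.6114 0.2536] [0.6114 0.253 ] 101.7
scene disc [0.3991 0.3367] [0.3995 0.3363] 125.1
 knob 0.79 [155.9 301.6] 367.0 [ 0.6031 -0.6094] 661.3326408620924
 knob 0.66 [190.9 210.1] 348.0 [ 0.42   -0.3583] 398.2412050518906
 knob 0.53 [227.3 229.5] 254.0 [ 0.5476 -0.3638] 440.4828492164379
 knob 0.51 [246.5 244.6] 285.0 [ 0.6214 -0.3794] 476.3200425542891
side knob [ 0.4982 -0.0131] [ 0.4982 -0.013 ] 42.9
side flange [ 0.6266 -0.2326] [ 0.626  -0.2321] 66.2
side star [0.613  0.2517] [0.613  0.2519] 105.3
side disc [0.4001 0.3351] [0.4002 0.335 ] 129.1
 knob 0.72 [399.2 126.4] 205.0 [ 0.42 -0.36] 197.45410437334795
 knob 0.44 [396.6 201.4] 176.0 [ 0.32   -0.0086] 309.0508746050764
 knob 0.43 [372.5 190.4] 163.0 [ 0.5083 -0.2551] 207.49218070786446
```

View pics/b_scene.png

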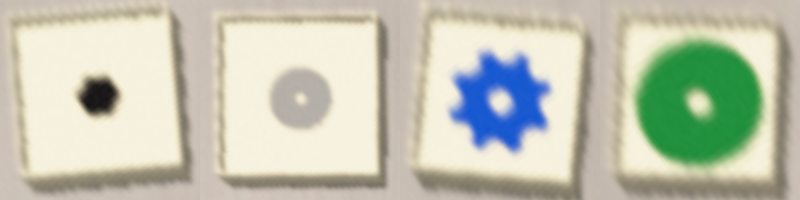

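View pics/b_side.png

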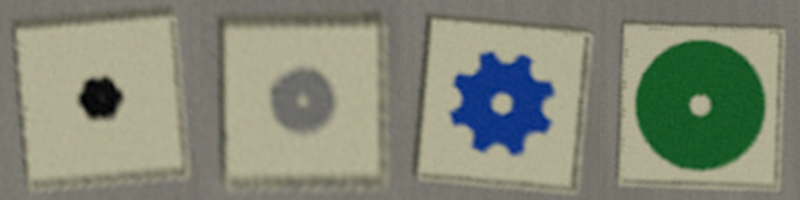

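The two cameras differ by a consistent ~2 mm, which is within calibration, so I'll average them. Next, a wrist view above the stack.

```bash
python3 - <<'E'
from h import *
x,y=.42,-.359
env.move_straight([.2,-.55,.36],rate=.3)
yaw=50
env.goto([x,y,.36],[-90,0,yaw])
s=env.read_state();print(s["clock"],s["position"],s["tool_rot"],s["joint_positions"].round(1))
p=env.grab_frame("wrist");cv2.imwrite("pics/c_wrist.png",p["image"])
print(proj(p,[[x,y,.23],[x,y,.186],[x,y,.108],[x,y,.06]]).round(1))
for t in ["knob_grip","flange_grip","star_grip","disc_grip"]:
    for d in env.trace(p,t)[:2]:
        m=d["mask"].astype(np.uint8);c=cv2.moments(m,True);print(t,d["score"],c["m10"]/c["m00"],c["m01"]/c["m00"],c["m00"])
E
```

```text
3.6417 [ 0.41939536 -0.35970031  0.35951932] [-8.99402373e+01  3.38921029e-02  4.99133780e+01] [-23.8  11.3   4.6   0.  -83.4 -16.3]
[[320.2 191.8]
 [320.2 183.2]
 [320.1 172.2]
 [320.1 167.2]]
knob_grip 0.95 265.0920138888889 97.72743055555556 576.0
knob_grip 0.78 360.77777777777777 231.14484126984127 504.0
flange_grip 0.87 319.54296875 167.11328125 768.0
star_grip 0.64 388.40303358613215 289.34994582881905 923.0
star_grip 0.63 320.9673913043478 161.17546583850933 1288.0
disc_grip 0.65 320.3296011196641 151.09727081875437 1429.0
```

View pics/c_wrist.png

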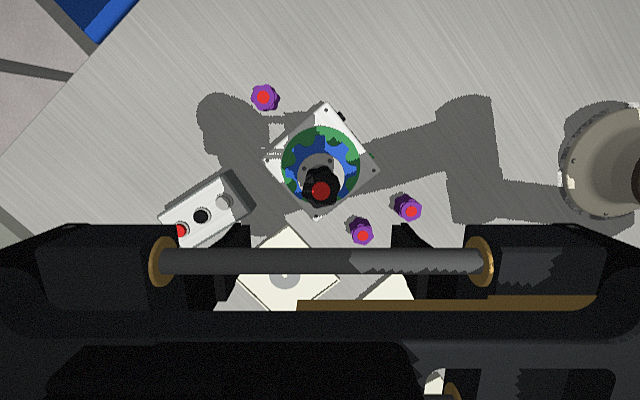

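The red dot is at (320,190) and the prediction was (320,192), so the axis agrees to within 1 mm. Picking the knob now.

```bash
cat >> h.py <<'E'
T={"knob":(.4974,-.0122),"flange":(.6255,-.2315),"star":(.6122,.2526),"disc":(.3997,.3358)}
GZ={"knob":(.208,.022),"flange":(.175,.031),"star":(.132,.036),"disc":(.084,.034)}
def st(tag):
    s=env.read_state();print(tag,"t=%.2f"%s["clock"],s["position"].round(4),"yaw %.1f"%s["tool_rot"][2],"F",s["force"].round(1),"op %.3f"%s["opening"]);return s
def pick(k,x,y,yaw,force,lift,ztr):
    z=GZ[k][0]-.019
    env.move_straight([x,y,z+.08],[-90,0,yaw],rate=.25)
    env.move_straight([x,y,z+.0005],rate=.12);st("at")
    env.gripper_to(0,force);st("gripped")
    env.move_straight([x,y,z+lift],rate=.08);st("lifted")
    env.move_straight([x,y,ztr],rate=.2)
def place(k,yaw,ztr,opw,dx=0,dy=0,mid=None):
    x,y=T[k][0]+dx,T[k][1]+dy; z=.008+GZ[k][1]-.019
    if mid: env.move_straight(mid,[-90,0,yaw],rate=.3)
    env.move_straight([x,y,ztr],[-90,0,yaw],rate=.3)
    env.move_straight([x,y,z+.03],rate=.2)
    env.move_straight([x,y,z+.004],rate=.05);st("above")
    hit=env.move_straight([x,y,z-.003],rate=.015,force_limit=4);st("down hit=%s"%hit)
    s=env.read_state(); 
    env.gripper_to(opw);st("open")
    env.move_straight([x,y,z+.07],rate=.1)
    env.move_straight([x,y,max(ztr,.25)],rate=.25)
E
python3 - <<'E'
from h import *
pick("knob",.42,-.359,50,15,.03,.27)
p=env.grab_frame("wrist");cv2.imwrite("pics/d_wrist.png",p["image"])
st("")
E
```

```text
at t=5.22 [ 0.4208 -0.3595  0.1908] yaw 50.0 F [-0.1 -1.8 -0.3] op 1.001
gripped t=6.04 [ 0.42   -0.359   0.1895] yaw 50.0 F [ 0.1  1.  -0. ] op 0.480
lifted t=6.56 [ 0.4199 -0.3588  0.2189] yaw 50.0 F [ 0.1 -0.7 -1.4] op 0.485
 t=7.02 [ 0.4195 -0.3585  0.2689] yaw 50.0 F [ 0.4  0.9 -0.9] op 0.482
```

View pics/d_wrist.png

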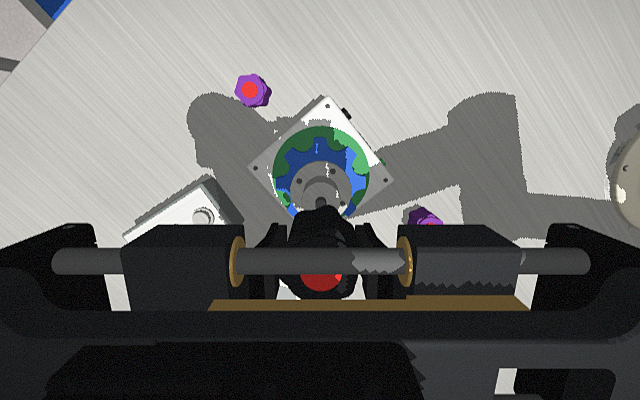

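The knob is held upright and the flange, star and disc stayed put. Placing it.

```bash
python3 - <<'E'
from h import *
place("knob",70,.2,.75)
env.move_straight([.46,-.10,.30],rate=.3)
p=env.grab_frame("wrist");cv2.imwrite("pics/e_wrist.png",p["image"])
q=env.grab_frame("side")
cv2.imwrite("pics/e_side.png",cv2.resize(q["image"][100:300,200:460],(780,600),interpolation=cv2.INTER_CUBIC))
print(proj(p,[[*T["knob"],.052],[*T["knob"],.008]]).round(1))
q["image"]=q["image"]
for d in env.trace(q,"knob_grip"):
        m=d["mask"].astype(np.uint8);c=cv2.moments(m,True);u=np.array([c["m10"],c["m01"]])/c["m00"]
        f=lambda v:cylmask_centroid(q,v[0],v[1],.008,.052,.0205)[0]-u
        print(d["score"],u.round(1),c["m00"],least_squares(f,[.5,-.01]).x.round(4))
E
```

```text
above t=9.98 [ 0.4974 -0.0122  0.0148] yaw 70.0 F [-0.2 -0.9 -0.6] op 0.480
down hit=True t=10.34 [ 0.4978 -0.0121  0.0114] yaw 70.0 F [-1.2  0.2  4.4] op 0.475
open t=11.07 [ 0.497  -0.0123  0.0105] yaw 70.0 F [-0.9 -0.4 -0.1] op 0.752
[[316.1 233.3]
 [316.4 223.5]]
0.55 [372.8 190. ] 143.0 [ 0.4417 -0.2083]
0.52 [335.8 221.1] 167.0 [ 0.4978 -0.0178]
0.51 [328.3 175.7] 1375.0 [ 0.6143 -0.208 ]
0.46 [396.6 202.1] 167.0 [ 0.3486 -0.1881]
```

View pics/e_wrist.png

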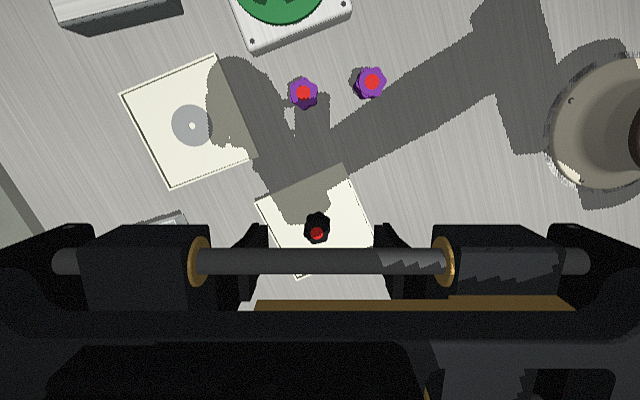

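View pics/e_side.png

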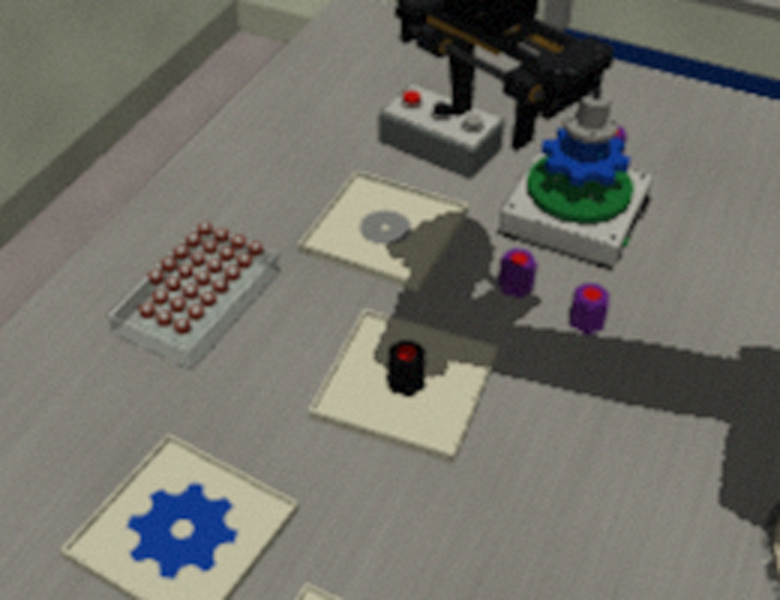

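The knob stands on its outline, with the red dot at (317,233) against a predicted (316,233). Next I'll check the flange axis and the flange tray from the wrist camera.

```bash
python3 - <<'E'
from h import *
# tray check with wrist view
env.move_straight([.55,-.25,.33],[-90,0,60],rate=.3)
p=env.grab_frame("wrist")
a,b,d,im=print_centre(p,*T["flange"],"flange");print("flange tray wrist",a,b,d)
a,b,d,_=print_centre(p,*T["knob"],"knob",z=.03);print(a,b,d)
env.move_straight([.42,-.359,.33],[-90,0,50],rate=.3)
q=env.grab_frame("wrist");st("")
cv2.imwrite("pics/f.png",np.hstack([cv2.resize(im,(400,400)),cv2.resize(topdown(q,.42,-.359,.186,.05),(400,400))]))
cv2.imwrite("pics/f_wrist.png",q["image"]);print(proj(q,[[.42,-.359,z] for z in (.198,.186,.152)]))
E
```

```text
flange tray wrist (0.628302809813378, -0.23478712052375295) (0.6271881332397461, -0.2315) 137.6405792236328
(0.4980813323703868, 0.006003301368067801) (0.49715, -0.010700000000000001) 280.3735046386719
 t=14.97 [ 0.4202 -0.3582  0.3304] yaw 50.1 F [-1.   0.1  0.1] op 0.754
[[319.83431519 190.0735445 ]
 [319.8609456  187.56498159]
 [319.92673896 181.36730142]]
```

View pics/f.png

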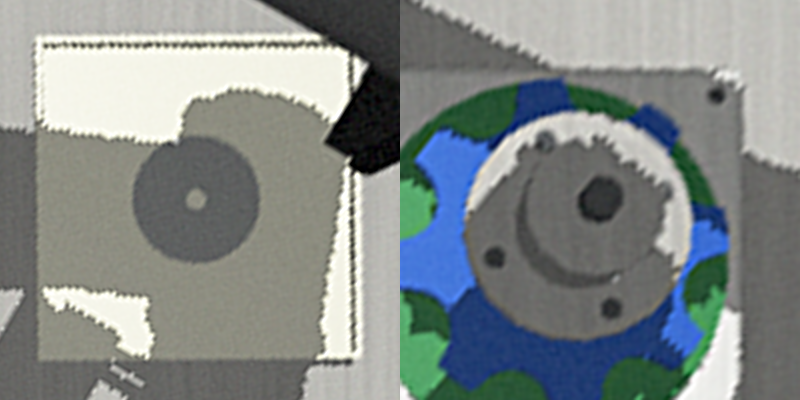

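View pics/f_wrist.png

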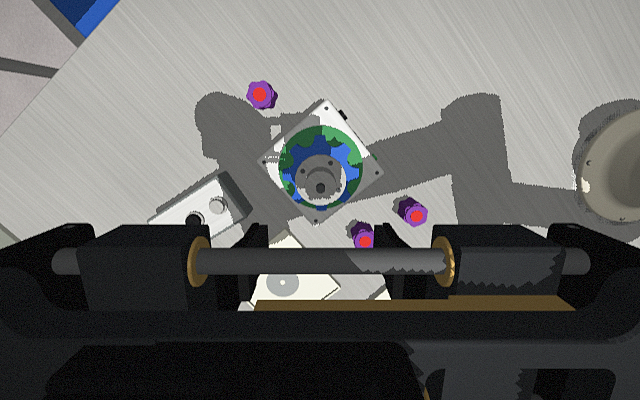

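The stud top is at (320,188), about 1–2 mm from the prediction. The flange tray's grey disc lies at about (0.6235,-0.2305) by the wrist camera, so I'll blend these estimates and pick the flange.

```bash
sed -i 's/"flange":(.6255,-.2315)/"flange":(.6250,-.2312)/' h.py; python3 - <<'E'
from h import *
X,Y=.4193,-.3598
env.gripper_to(.9)
pick("flange",X,Y,50,35,.03,.25)
p=env.grab_frame("wrist");cv2.imwrite("pics/g_wrist.png",p["image"])
st("")
E
```

```text
at t=16.88 [ 0.4201 -0.3603  0.1577] yaw 50.0 F [-0.4 -0.4 -0.6] op 0.908
gripped t=17.67 [ 0.4193 -0.3598  0.1565] yaw 50.0 F [ 0.5 -0.   0.3] op 0.408
lifted t=18.18 [ 0.419  -0.3595  0.1857] yaw 50.0 F [-0.1  0.1 -2.8] op 0.410
 t=18.70 [ 0.4183 -0.3589  0.2479] yaw 50.0 F [-1.3  0.1 -3.3] op 0.402
```

View pics/g_wrist.png

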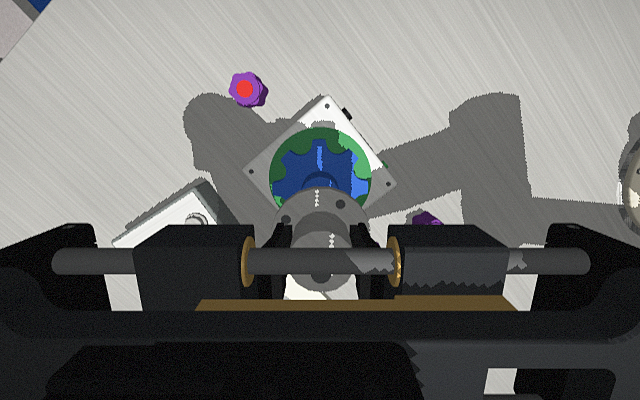

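The flange is held level at 36 mm and reads about 3 N. Placing it.

```bash
python3 - <<'E'
from h import *
place("flange",60,.2,.75)
env.move_straight([.42,-.359,.30],[-90,0,50],rate=.3)
p=env.grab_frame("wrist");cv2.imwrite("pics/h_wrist.png",p["image"]);st("")
print(proj(p,[[.42,-.359,z] for z in (.144,.108,.06)]))
for n in ("scene","side"):
    q=env.grab_frame(n)
    cv2.imwrite(f"pics/h_{n}.png",np.hstack([cv2.resize(topdown(q,*T["flange"],z,.08),(400,400)) for z in (.016,.05)]))
E
```

```text
above t=21.24 [ 0.6251 -0.2312  0.0238] yaw 60.0 F [-0.6  0.9 -2.4] op 0.409
down hit=True t=21.60 [ 0.6255 -0.2313  0.0205] yaw 60.0 F [-0.3  0.4  5.5] op 0.408
open t=22.41 [ 0.624  -0.2309  0.0185] yaw 60.0 F [-0.6 -0.5  1.4] op 0.746
 t=25.09 [ 0.4208 -0.3584  0.2989] yaw 50.1 F [ 0.1 -0.2 -0.4] op 0.748
[[320.16753929 185.15412188]
 [320.13625255 179.05709905]
 [320.10288779 172.55511966]]
```

View pics/h_wrist.png

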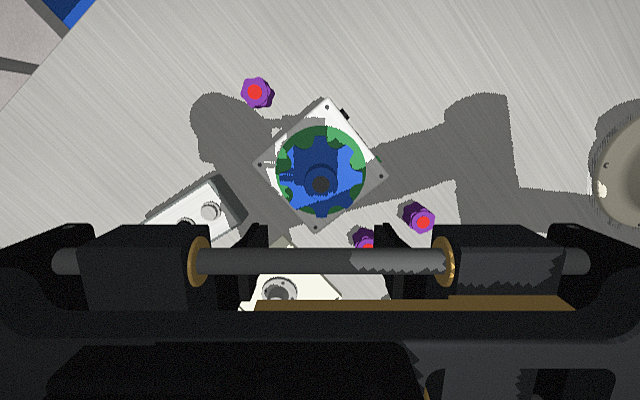

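View pics/h_scene.png

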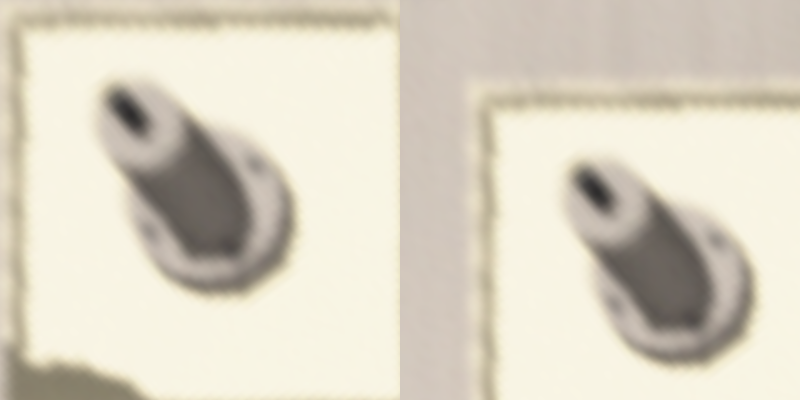

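View pics/h_side.png

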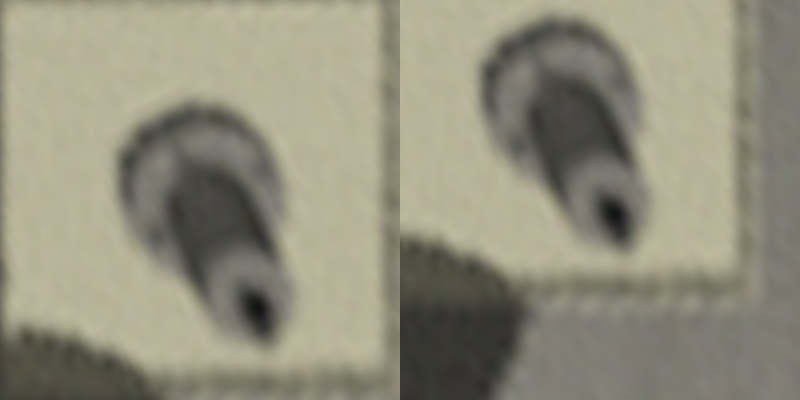

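The flange stands upright on its tray. I'll overlay the nominal outline on both pictures to check its centring, using each camera's own earlier measurement of the print.

```bash
cat >> h.py <<'E'
def overlay(n,q,cx,cy,circles,win=40,sc=10,fn=None):
    c=proj(q,[[cx,cy,.02]])[0].round().astype(int);x0,y0=c-win
    im=cv2.resize(q["image"][y0:y0+2*win,x0:x0+2*win],None,fx=sc,fy=sc,interpolation=cv2.INTER_CUBIC)
    a=np.linspace(0,2*np.pi,120)
    for (r,z,col) in circles:
        P=proj(q,np.c_[cx+r*np.cos(a),cy+r*np.sin(a),0*a+z]); P=(P-[x0,y0]+.5)*sc
        cv2.polylines(im,[P.round().astype(np.int32)],True,col,1)
    return im
E
python3 - <<'E'
from h import *
o=[]
for n,c in (("scene",(.6245,-.2305)),("side",(.6266,-.2326))):
    q=env.grab_frame(n)
    o.append(overlay(n,q,*c,[(.032,.008,(0,0,255)),(.032,.016,(0,255,0)),(.018,.050,(255,0,0))],20,20)[:, :400*2][:, 200:600] if 0 else overlay(n,q,*c,[(.032,.008,(0,0,255)),(.032,.016,(0,255,0)),(.018,.050,(255,0,0))],25,8))
cv2.imwrite("pics/i.png",np.hstack(o))
E
```

```text
(no output)
```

View pics/i.png

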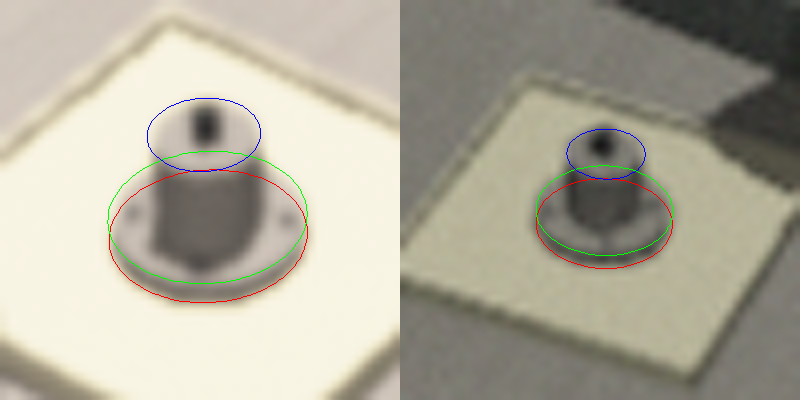

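The flange is centred in both views to within 1 mm or so. The star's bore is at (320,184) against a predicted (320,185). I'll also estimate the star's yaw so its teeth can line up with the outline.

```bash
cat >> h.py <<'E'
def phase(p,cx,cy,z,win=None,off=0):
    im=topdown(p,cx,cy,z,.08).astype(int);b,g,r=im[...,0],im[...,1],im[...,2]
    m=((b>1.5*r+15)&(b>1.3*g)).astype(np.uint8)
    m=cv2.morphologyEx(m,cv2.MORPH_OPEN,np.ones((5,5)))
    yy,xx=np.mgrid[:m.shape[0],:m.shape[1]];x=(xx-160)/2000.;y=(160-yy)/2000.
    rr=np.hypot(x,y);th=np.arctan2(y,x);ring=(rr>.044)&(rr<.052)
    f=(m[ring]*np.exp(8j*th[ring])).sum()/ring.sum()
    return np.degrees(np.angle(f))/8,abs(f),m*255,im.astype(np.uint8)
E
python3 - <<'E'
from h import *
p=env.grab_frame("wrist");a=phase(p,.4195,-.3597,.108);print(a[:2])
o=[cv2.cvtColor(a[2],cv2.COLOR_GRAY2BGR),a[3]]
for n,c in (("scene",(.6114,.2536)),("side",(.613,.2517))):
    q=env.grab_frame(n);a=phase(q,*c,.008);print(n,a[:2])
cv2.imwrite("pics/j.png",np.hstack(o+[a[3]])[:,:])
E
```

```text
(np.float64(6.244860241344768), np.float64(0.3047412035046791))
scene (np.float64(17.325680961069025), np.float64(0.16378720677159142))
side (np.float64(17.310929463981488), np.float64(0.2828986122796071))
```

```bash
python3 -c "
import cv2;i=cv2.imread('pics/j.png');cv2.imwrite('pics/j2.png',cv2.resize(i,(798,266)))"
```

```text
(no output)
```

View pics/j2.png

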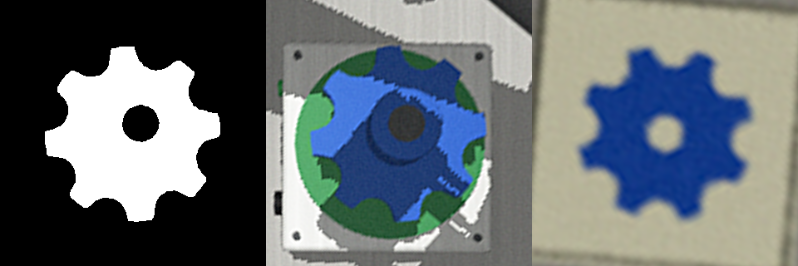

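Turning the star +11° (mod 45) lines it up, so I'll place it at tool yaw 106, which also keeps the gripper body away from the bottle.

```bash
python3 - <<'E'
from h import *
X,Y=.4195,-.3597
pick("star",X,Y,50,35,.03,.25)
p=env.grab_frame("wrist");cv2.imwrite("pics/k_wrist.png",p["image"])
st("")
E
```

```text
at t=26.82 [ 0.4204 -0.3602  0.1147] yaw 50.0 F [ 0.4 -1.   0.8] op 0.748
gripped t=27.41 [ 0.4195 -0.3597  0.1138] yaw 50.0 F [-1.3  1.1  3.3] op 0.447
lifted t=27.93 [ 0.4193 -0.3595  0.1428] yaw 50.0 F [ 0.  -0.3 -0.9] op 0.447
 t=28.66 [ 0.4185 -0.3589  0.2477] yaw 50.0 F [-0.1 -0.3 -1.4] op 0.449
```

View pics/k_wrist.png

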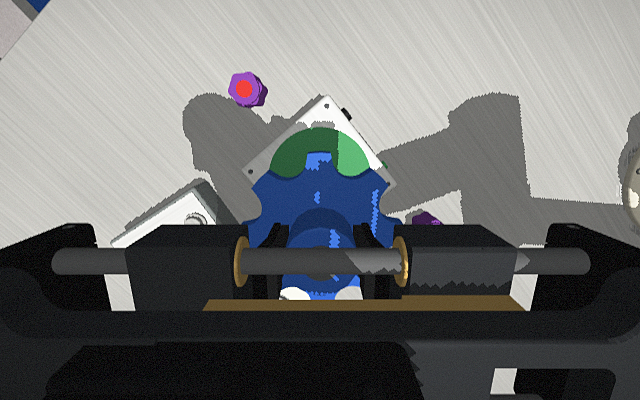

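```bash
python3 - <<'E'
from h import *
place("star",106,.25,.7)
env.move_straight([.45,-.1,.30],[-90,0,80],rate=.35)
o=[]
for n,c in (("scene",(.6114,.2536)),("side",(.613,.2517))):
    q=env.grab_frame(n)
    o.append(overlay(n,q,*c,[(.053,.008,(0,0,255)),(.053,.020,(0,255,0)),(.020,.056,(255,255,255))],40,5))
cv2.imwrite("pics/l.png",np.hstack(o))
print(phase(q,.613,.2517,.02)[:2])
E
```

```text
above t=32.74 [0.6123 0.2526 0.0288] yaw 106.0 F [ 0.3  0.7 -0.8] op 0.449
down hit=True t=33.09 [0.6126 0.2529 0.0258] yaw 106.0 F [-0.9 -0.7  4.1] op 0.450
open t=33.79 [0.6115 0.2522 0.0241] yaw 106.0 F [-0.  -0.  -0.6] op 0.700
(np.float64(17.408037921703908), np.float64(0.25135519149351687))
```

View pics/l.png

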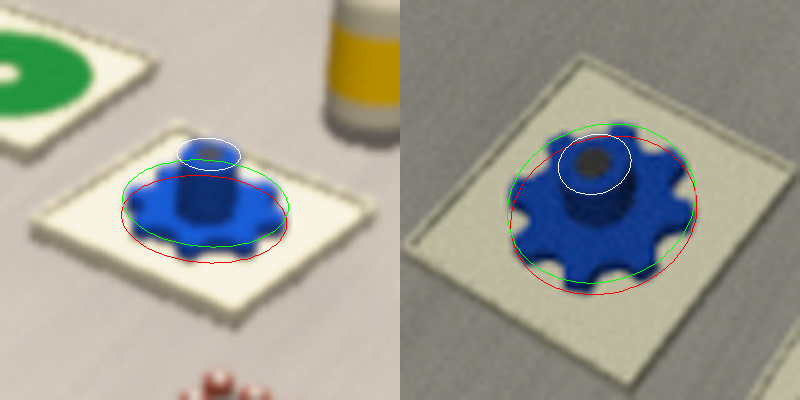

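The star is centred and aligned in both views. Now the disc: first a check from above.

```bash
python3 - <<'E'
from h import *
X,Y=.4195,-.3597
env.move_straight([X,Y,.26],[-90,0,50],rate=.35);env.dwell(.1)
p=env.grab_frame("wrist");st("")
print(proj(p,[[X,Y,z] for z in (.096,.06)]))
cv2.imwrite("pics/m.png",np.hstack([cv2.resize(topdown(p,X,Y,z,.08),(400,400)) for z in (.06,.096)]))
E
```

```text
t=37.84 [ 0.4202 -0.3582  0.2608] yaw 50.2 F [-0.   0.4 -0.4] op 0.696
[[320.0938439  182.61066043]
 [320.13361284 176.89329972]]
```

View pics/m.png

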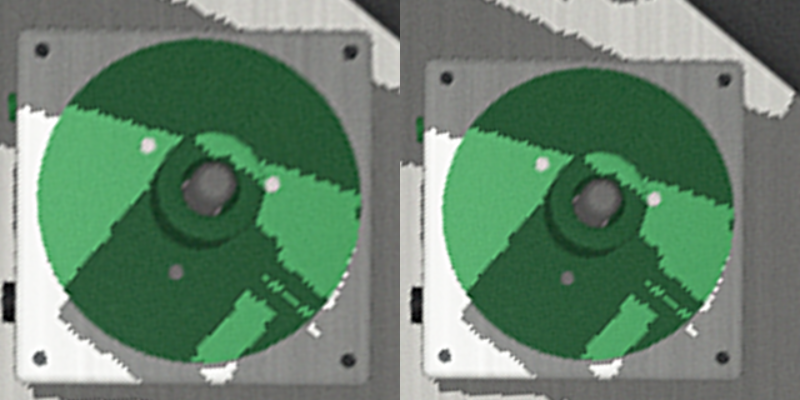

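The disc is exactly on the assumed axis. Picking and placing it.

```bash
python3 - <<'E'
from h import *
X,Y=.4195,-.3597
pick("disc",X,Y,50,40,.075,.24)
p=env.grab_frame("wrist");cv2.imwrite("pics/n_wrist.png",p["image"])
st("")
E
```

```text
at t=39.26 [ 0.4203 -0.3602  0.0666] yaw 50.0 F [ 0.3 -0.2  1. ] op 0.697
gripped t=39.78 [ 0.4196 -0.3597  0.066 ] yaw 50.0 F [-1.2  0.8  3.7] op 0.449
lifted t=40.87 [ 0.419  -0.3594  0.1393] yaw 50.0 F [-0.  -1.2 -3. ] op 0.451
 t=41.57 [ 0.4184 -0.3589  0.2378] yaw 50.0 F [-0.1  1.1 -2.9] op 0.453
```

View pics/n_wrist.png

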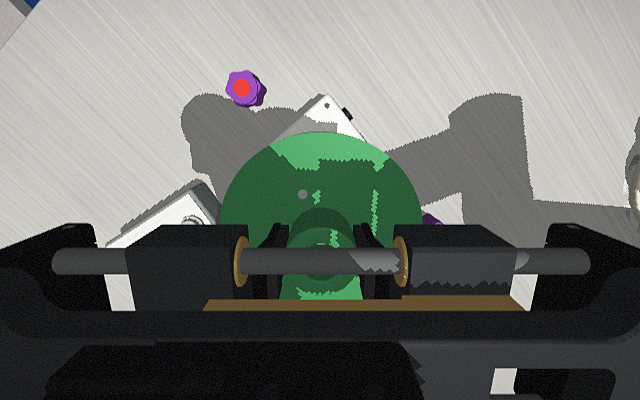

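```bash
python3 - <<'E'
from h import *
place("disc",110,.24,.7,mid=[.47,0,.24])
env.move_straight([.38,-.05,.33],[-90,0,80],rate=.35)
o=[]
for n,c in (("scene",(.3991,.3367)),("side",(.4001,.3351))):
    q=env.grab_frame(n);cv2.imwrite(f"pics/o_{n}.png",q["image"])
    o.append(overlay(n,q,*c,[(.065,.008,(0,0,255)),(.065,.018,(0,255,255)),(.020,.054,(255,255,255))],50,4))
    k=(.4965,-.0113) if n=="scene" else (.4982,-.0131)
    o.append(overlay(n,q,*k,[(.021,.008,(0,0,255)),(.021,.052,(0,255,0))],25,8))
cv2.imwrite("pics/o.png",cv2.resize(np.vstack([np.hstack(o[:2]),np.hstack(o[2:])]),(600,600)))
st("")
E
```

```text
above t=45.97 [0.3997 0.3359 0.0268] yaw 110.0 F [ 0.3  0.2 -2.4] op 0.450
down hit=True t=46.31 [0.4    0.3362 0.0239] yaw 110.0 F [-0.4 -0.6  4.5] op 0.453
open t=47.01 [0.3991 0.335  0.0225] yaw 110.0 F [-0.2 -0.8  0.5] op 0.697
 t=50.02 [ 0.3799 -0.0493  0.3295] yaw 80.1 F [ 0.2 -0.4  0.5] op 0.705
```

View pics/o.png

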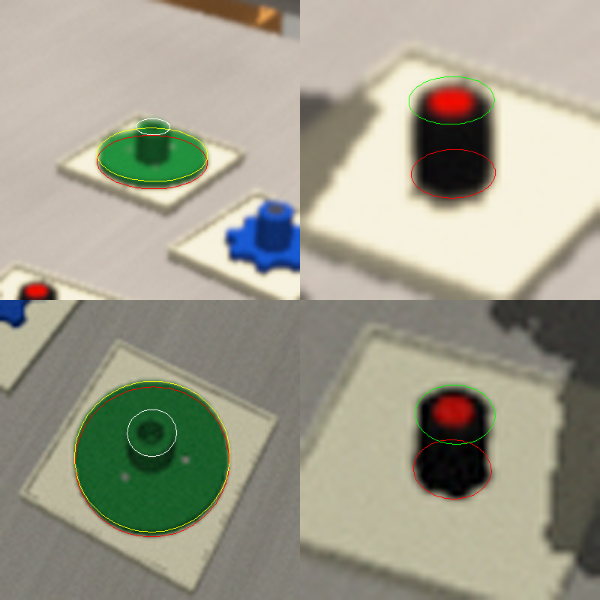

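View pics/o_scene.png

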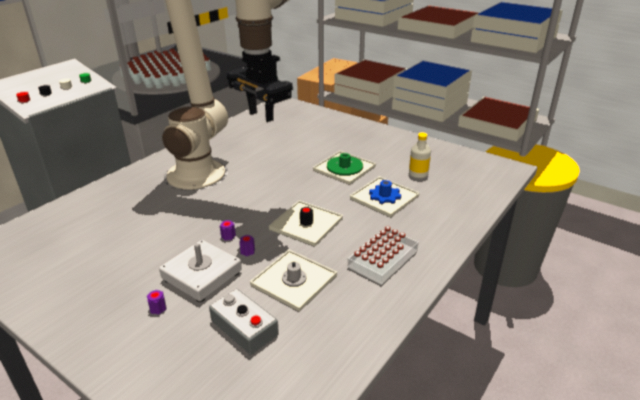

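View pics/o_side.png

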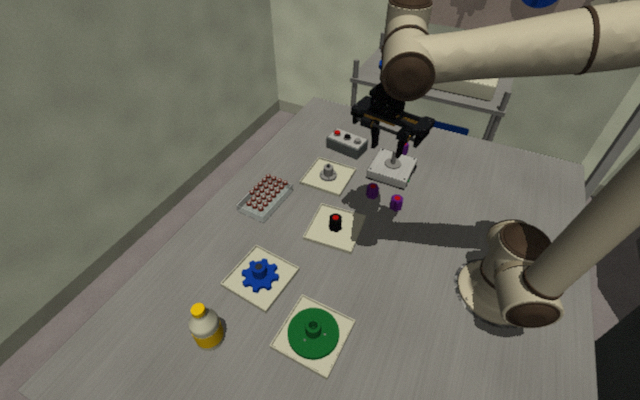

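All four parts stand upright on their outlines. The vials, the bottle and the purple knobs are where they were. Handing in.

```bash
python3 - <<'E'
from h import *
env.dwell(.3);env.close_job();st("done")
E
```

```text
the job is handed in; nothing more can be done
the job is handed in; nothing more can be done
```

The job is done and handed in at about 50 s of the 104 s allowed. I took the parts off from the top down: knob, flange, star wheel, disc. Each was set down under a light force stop (4 N) on its own tray, and I turned the star wheel so its teeth match the printed outline.

**Centring:** in the last scene and side pictures, all four parts stand upright. The flange, star and disc match their expected outlines to within about 1 mm.

**Undisturbed:** the vials, bottle, button box and purple look-alike knobs appear unmoved, and the arm was clear of everything.

**Disagreements:**
- **Between cameras:** the scene and side cameras differed by about 2 mm throughout, so I averaged them.
- **Knob position, from the side:** one network mask, partly in shadow, put the knob about 5 mm off in y. Its red dot in all three cameras agreed with the centred position to about 1 mm.
- **Knob position, in the scene view:** the knob's lower edge sits about 1 pixel (2–3 mm) beyond the drawn circle. I took this to be the larger black print showing around it, and did not check further.

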